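# Show the rubber stamp to the desk inspection camera

## Task

The small flat tin on the foot plate of the desk inspection camera has been checked: lay it flat in the open drawer of the little wooden organiser and let go, without dropping it. Then pick up the rubber stamp and hold it in the air for the camera: its printing face (the underside) looking squarely into the tilted lens, centred on the lens and about 10 cm from it, the long side of the stamp level. Finish while holding it still there, touching nothing but the gripper, and leave the other things on the desk where they are.

Things in the scene. Friction and masses are not known exactly. Their poses are not given: they have to be found in the camera images.
- tin: The small flat green-grey tin with rounded corners, closed, 48 x 64 x 16 mm. Lies flat on the camera's foot plate (6 mm above the desk) in front of the camera head, near the end of the plate that is toward the robot. Origin: centre of its underside; x along its 48 mm side, y along its 64 mm side, z up.
- stamp: Wooden rubber stamp standing upright on the desk, left of the camera. Base block 28 x 64 mm, 18 mm high; on it a turned round knob, widest 28 mm across, top 69 mm above the printing face; grip it 35 to 60 mm above the face. About 60 g. Origin: centre of the printing face (underside); x along the 28 mm side, y along the 64 mm side, z up through the knob. Half a turn about z makes no difference.
- camera: The inspection camera stand, fixed: a dark foot plate 230 x 110 x 6 mm, with a post at its far end. Origin: centre of the plate's underside on the desk; x along the 230 mm, away from the robot toward the post; z up. The lens lies at x = 70, z = 105 mm in this frame.
- camera_head: Camera head: grey box 50 x 60 x 44 mm behind a black round lens 42 mm across, fixed, looking up and back toward the robot. Origin: centre of the lens front, 105 mm above the desk. z: line of sight out of the lens, 0.45 rad (26 degrees) from vertical; y: level. To show the stamp: its origin 100 mm out on this z, its z along this z (knob away from the lens), its y parallel or opposite to this y.
- organiser: The little one-drawer wooden desk organiser, fixed, right of the camera: 200 mm deep, 190 mm wide, 75 mm high. Origin: centre of its underside; x toward its back, the drawer slides out to -x. The front edge of its top board is at x = -85 mm.
- organiser_drawer0 (a joint): How far the drawer is open: 0 shut, grows as it slides out toward the robot, at most 0.134 m; it starts 0.115 to 0.132 m open. It slides with light friction (1 N).
- drawer_floor (a point): Centre of the drawer's inner floor, 22 mm above the desk; axes as the organiser's. Floor x -77 to +77 mm, y -74 to +74 mm; walls 31 mm high above the floor, 6 mm thick; front panel 40 mm. The rear lies under the organiser's top board: only x from -77 mm to (drawer opening - 83 mm) is open from above.
- sticky_pad: bystander: pad of sticky notes, 76 x 76 x 13 mm; origin under its centre
- mug: bystander: white mug, 82 mm across, 94 mm high; origin about under its centre
- eraser: bystander: eraser, 19 x 48 x 11 mm; origin under its centre
Mind the look-alikes: they are no part of the job. Of the things that look like the tin, the larger one is meant.

How it is judged:
On the way, in this order (a step that is already met when the one before it is completed fails the run):
1. the tin lies flat in the drawer, released, and the stamp still stands on the desk (x of tin in the frame of drawer_floor between -0.07 and 0.07 m and y of tin in the frame of drawer_floor between -0.07 and 0.07 m and z of tin in the frame of drawer_floor between -0.006 and 0.01 m and angle between tin's own z axis and vertical below 0.2 rad and contact force between tin and the fingers below 0.1 N and linear speed of tin below 0.03 m/s and height (world z) of stamp below 0.02 m), for 0.2 s.
2. the stamp is held before the lens (x of stamp in the frame of camera_head between -0.02 and 0.02 m and y of stamp in the frame of camera_head between -0.02 and 0.02 m and z of stamp in the frame of camera_head between 0.08 and 0.12 m and angle between the z axis of stamp and the z axis of camera_head, either way round below 0.18 rad and angle between stamp's own z axis and vertical below 1 rad and angle between the y axis of stamp and the y axis of camera_head, either way round below 0.2 rad and contact force between stamp and the fingers above 1 N and contact force between stamp and camera below 0.1 N and linear speed of stamp below 0.03 m/s and angular speed of stamp below 0.3 rad/s), for 0.2 s.
At the end, for the whole second after the job is handed in: Tin flat on the drawer floor, released. Stamp held still by the gripper alone, its printing face centred 80 to 120 mm from the lens and within 20 mm of the line of sight in x and y, square to it within 0.18 rad, its long side level (parallel to the camera's y) within 0.2 rad (all of step 2 and x of tin in the frame of drawer_floor between -0.07 and 0.07 m and y of tin in the frame of drawer_floor between -0.07 and 0.07 m and z of tin in the frame of drawer_floor between -0.006 and 0.01 m and angle between tin's own z axis and vertical below 0.2 rad and contact force between tin and the fingers below 0.1 N); the arm keeps its last pose, push and grip.
It fails at once if the tin is dropped (falls free faster than 0.8 m/s) (contact force between tin and the fingers below 0.1 N and linear speed of tin above 0.8 m/s).
It fails at once if the stamp is dropped (falls free faster than 0.8 m/s) (contact force between stamp and the fingers below 0.1 N and linear speed of stamp above 0.8 m/s).
It fails at once if another thing on the desk is moved by more than 40 mm (distance of any of sticky_pad, mug, eraser from where it was at the start of the episode above 0.04 m).
It also fails if it takes over 54 s, if anything falls off the work surface, if the arm or the gripper's body presses on something with over 40 N, if the wrist force passes 120 N, or if a joint passes its speed limit or range.

## Robot

A 6-joint arm with a two-finger parallel gripper is mounted at the origin on the work surface; the furniture and walls round the work are solid. World frame = base frame: x ahead of the robot, y to its left, z up, the work surface at z = 0. Lengths are in m, angles in rad, forces in N, time in s.
With the tool pointing down it reaches from about 0.4 to 0.825 m from the base axis. Payload 7 kg.
Tool frame: the origin (TCP) lies at the very end of the fingers, on their centre line; the grasp point (between the pads) lies 19 mm behind it (env.hold_point_z is the distance from the TCP to the grasp point, in m); x points along the fingers, y is the direction in which the jaws open and shut, and the axes are right-handed (so a half turn about x gives the same grasp; the last joint's range is limited). The gripper opens to 88 mm and grips with 3 to 60 N. Pads are 19 mm wide; open, the fingers measure 130 mm over their backs; the gripper's body (78 mm by 193 mm) begins 47 mm behind the grasp point.
Start: joints at [1.507, 0.359, 0.012, 0, -1.224, -0.288], TCP at [0.233, 0.634, 0.227] pointing down, gripper open.
Joint ranges: [-3.07, 3.07], [-1.43, 2.12], [-1.02, 1.25], [-3.03, 1.67], [-3.05, -0], [-3.03, 3.03]. Speed limits (rad/s): [2.39, 2.39, 3.01, 3.14, 3.14, 3.14].

## Interface

Orientations are given as a rotation vector (axis times angle).
In Python, from bench import env gives the robot as it stands.
- The arm moves only by the shell command python3 -m handwheel 'ROWS' [OPENING] [FORCE]. ROWS is JSON, one flat list of numbers, 6 for each row, row after row: the shift along the tool's x, y, z in m, then the turn, a rotation vector about the tool's x, y, z in degrees. In form: [tx, ty, tz, rx, ry, rz, tx, ty, tz, rx, ry, rz, ...]. A call has 1 to 10 rows; each row is the pose to reach, as a shift and turn from the pose commanded when the call began, along the tool's axes at that moment; what a row does not reach only later rows make up. A row lasts 1/12 s, in which the tool goes at most 41.7 mm and 7.16 degrees, less where a joint would pass 70% of its speed; a pose out of reach is approached as far as the arm can. A call with a gripper value outside its range is refused whole. OPENING is the gripper command: -1 is fully open, 1 is shut, values between are in proportion, set as the call begins (- or left out, the last holds). The fingers move at their own pace and stop on an object; FORCE is the grip in N (left out, the last holds). Time passes only in rows, so rows that repeat a pose let the fingers close. It gives the time, the measured TCP pose, the force and the opening at its end, in the units of the state.
- env.read_state(): the state, without advancing time (a new reading comes with each control period).
- env.capture(name): name is "side" or "top"; returns the picture (480x640x3 uint8, red, green, blue); there is no depth.
- env.get_calibration(name): a dict with "mtx" (3x3 intrinsics, pixels), "view" (4x4, takes a point from world to camera coordinates). Camera axes: x right, y up, looking along -z (the intrinsics and any distortion apply to the point x, -y, -z); pixel columns grow to the right and rows downward; lengths in m; the calibration is good to about 2 mm. A picture is of the moment at which its call begins. get_calibration takes no time and is no camera call.
- env.job_done(): hands the job in, once; it reports no verdict.
The state is a dict: "t": time; "joint_positions": joint angles; "qd": joint speeds; "joint_torque": joint torques, N m; "position": TCP position; "ee_rot": TCP orientation; "wrist_force": force on the tool from outside, world axes, zero at the start; "moment": the same for the moment, N m; "grip_width": opening from 0.0 (shut) to 1.0 (fully open).
Only numpy, scipy, OpenCV 4.12 (cv2) and the standard library are available. Lean on these libraries where they do the work, as an engineer would, in place of code of your own. Each camera call takes 0.05 s, during which the arm holds its last target.

## Working session

There is one attempt and no reset: what is moved stays moved. The work goes in short steps, Python scripts to look and compute and a shell command to move; the robot and the scene stay as the last step left them, time stands still between calls to the robot, and variables do not carry over. Pictures are saved under pics/ and viewed, and the job is handed in when it is done.

```bash
ls; mkdir -p pics
python3 - <<'E'
from bench import env
import cv2,numpy as np
np.set_printoptions(precision=4,suppress=True)
for n in("top","side"):
    cv2.imwrite(f"pics/{n}0.png",env.capture(n)[:,:,::-1]); c=env.get_calibration(n); print(n,c)
print(env.read_state(),env.hold_point_z)
E
```

```text
pics
top {'mtx': array([[577.6053,   0.    , 314.1618],
       [  0.    , 577.6053, 234.2089],
       [  0.    ,   0.    ,   1.    ]]), 'view': array([[-0.0233, -0.9997,  0.0012,  0.1993],
       [ 0.9976, -0.0231,  0.0646, -0.4657],
       [-0.0646,  0.0027,  0.9979, -1.3945],
       [ 0.    ,  0.    ,  0.    ,  1.    ]])}
side {'mtx': array([[550.9822,   0.    , 320.5675],
       [  0.    , 550.9822, 242.8916],
       [  0.    ,   0.    ,   1.    ]]), 'view': array([[ 0.9976, -0.0676,  0.0145, -0.4549],
       [ 0.0281,  0.5887,  0.8079, -0.1851],
       [-0.0631, -0.8055,  0.5892, -1.0841],
       [ 0.    ,  0.    ,  0.    ,  1.    ]])}
{'t': 0.1, 'joint_positions': array([ 1.5071,  0.3593,  0.0111, -0.0003, -1.2241, -0.2881]), 'qd': array([-0.0015, -0.0023,  0.002 ,  0.001 , -0.0008, -0.0004]), 'joint_torque': array([ -0.0018, -58.4162,  29.375 ,   7.0155,   0.0101,  -0.0001]), 'position': array([0.2325, 0.6332, 0.2257]), 'ee_rot': array([-2.0304,  0.3626,  2.0307]), 'wrist_force': array([ 0.138 ,  0.2699, -0.2056]), 'moment': array([0.036 , 0.0408, 0.0115]), 'grip_width': 1.0007476957546353} 0.0188
```

View pics/top0.png

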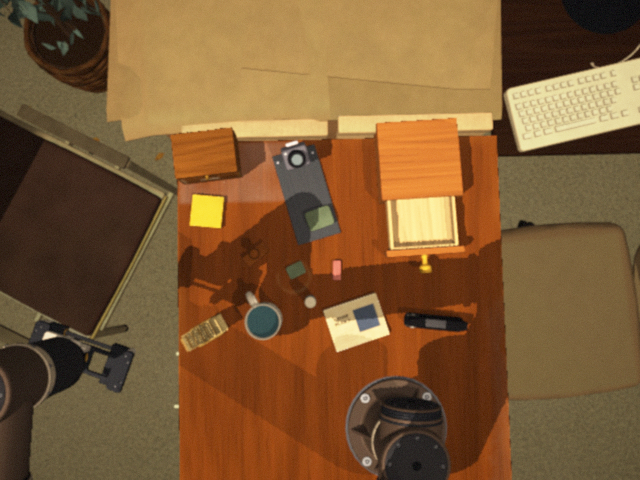

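View pics/side0.png

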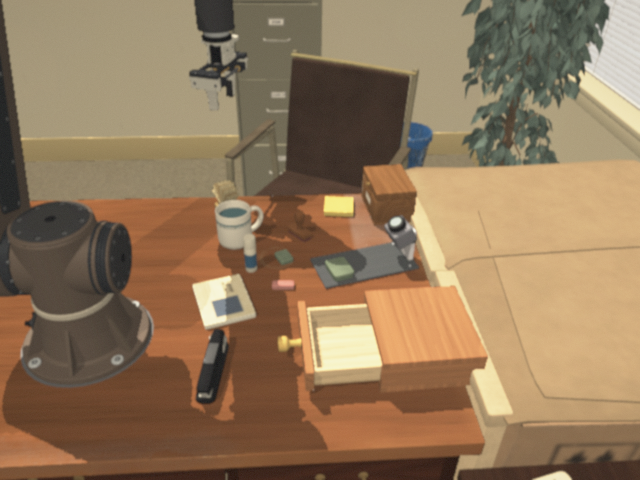

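The top view shows the camera plate around (307,193), the tin around (319,217), and the open drawer around (423,222). The smaller look-alike tin is near (296,270). A dark thing near (252,255) may be the stamp, so I'll zoom in.

Run:
```python
import cv2,numpy as np
a=cv2.imread("pics/top0.png")[130:330,170:350]; b=cv2.imread("pics/side0.png")[170:320,200:430]
cv2.imwrite("pics/topz.png",cv2.resize(a,None,fx=3,fy=3,interpolation=cv2.INTER_CUBIC))
cv2.imwrite("pics/sidez.png",cv2.resize(b,None,fx=3.4,fy=3.4,interpolation=cv2.INTER_CUBIC))
```

```text
(no output)
```

View pics/topz.png

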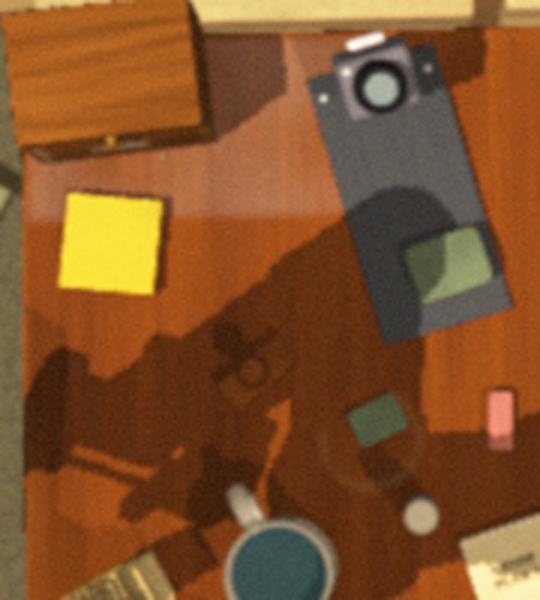

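View pics/sidez.png

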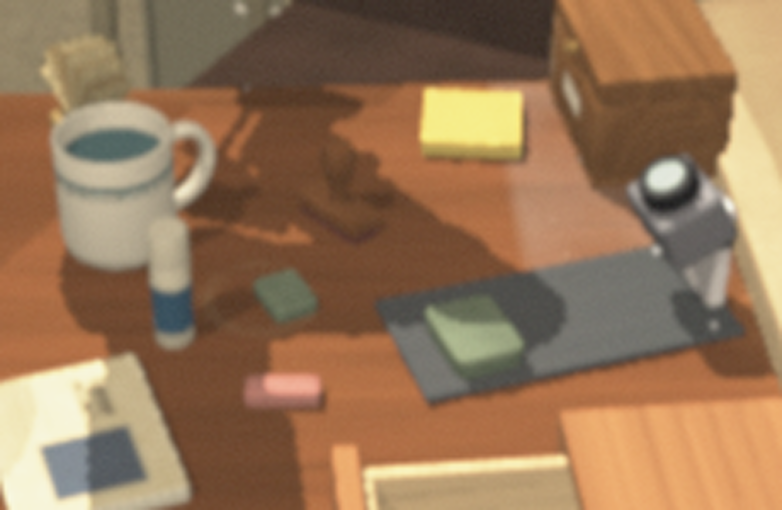

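```bash
cat > h.py <<'E'
import numpy as np,cv2
from bench import env
from scipy.spatial.transform import Rotation as R
np.set_printoptions(precision=4,suppress=True)
def ray(n,uv):
    c=env.get_calibration(n);K=c["mtx"];V=c["view"]
    d=np.linalg.inv(K)@np.array([uv[0],uv[1],1.]);d=np.array([d[0],-d[1],-d[2]])
    Rw=V[:3,:3].T;return -Rw@V[:3,3],Rw@d
def onz(n,uv,z):
    o,d=ray(n,uv);return o+d*(z-o[2])/d[2]
def proj(n,p):
    c=env.get_calibration(n);q=c["view"][:3,:3]@np.asarray(p)+c["view"][:3,3];q=c["mtx"]@np.array([q[0],-q[1],-q[2]]);return q[:2]/q[2]
def tri(u,v):
    o1,d1=ray("top",u);o2,d2=ray("side",v);A=np.stack([d1,-d2],1)
    s=np.linalg.lstsq(A,o2-o1,rcond=None)[0];a=o1+s[0]*d1;b=o2+s[1]*d2;return (a+b)/2,np.linalg.norm(a-b)
def blob(m,near):
    cs,_=cv2.findContours(m.astype(np.uint8),cv2.RETR_EXTERNAL,cv2.CHAIN_APPROX_NONE)
    cs=[c for c in cs if cv2.contourArea(c)>30]
    return min(cs,key=lambda c:np.linalg.norm(c.mean((0,1))-near))
E
python3 - <<'E'
from h import *
for n,near in(("top",(319,217)),("side",(340,268))):
    a=cv2.imread(f"pics/{n}0.png");hsv=cv2.cvtColor(a,cv2.COLOR_BGR2HSV)
    m=(hsv[...,0]>30)&(hsv[...,0]<85)&(hsv[...,1]>45)
    m=cv2.morphologyEx(m.astype(np.uint8),cv2.MORPH_OPEN,np.ones((2,2)))
    c=blob(m,near);print(n,cv2.boundingRect(c),cv2.contourArea(c),cv2.minAreaRect(c))
    if n=="top":
        P=np.array([onz("top",p,.022)[:2] for p in c[:,0]],np.float32);print("tin",cv2.minAreaRect(P*1000))
t=lambda x,y:(170+x/3,130+y/3)
s=lambda x,y:(200+x/3.4,170+y/3.4)
cor=[t(310,78),t(435,45),t(512,303),t(387,343)]
P=np.array([onz("top",c,.006) for c in cor]);print("plate",P,[np.linalg.norm(P[i]-P[(i+1)%4]) for i in range(4)])
for c in[s(378,303),s(432,402),s(742,335)]: print("side plate",onz("side",c,.006))
print("lens",tri(t(381,87),s(670,180)))
print("stamp knob",tri(t(253,370),s(338,158)))
# organiser top: edges
for c in[(376,122),(456,119),(462,195),(380,198)]: print("org",onz("top",c,.075))
for c in[(388,199),(456,194),(458,244),(391,248)]: print("drawer rim",onz("top",c,.053))
for c in[(366,290),(460,288),(380,350)]: print("org s",onz("side",c,.075))
E
```

```text
top (306, 207, 29, 25) 477.5 ((320.1499938964844, 218.4500274658203), (20.55480194091797, 26.56313133239746), 71.56504821777344)
tin ((507.8380432128906, 172.98709106445312), (50.1678352355957, 64.65538024902344), 17.147336959838867)
side (326, 259, 29, 23) 399.5 ((340.19232177734375, 268.5384826660156), (26.625612258911133, 20.246559143066406), 56.3099365234375)
plate [[0.6672 0.285  0.006 ]
 [0.6924 0.1812 0.006 ]
 [0.4772 0.1231 0.006 ]
 [0.4468 0.2262 0.006 ]] [np.float64(0.10685009429171069), np.float64(0.22294294583348787), np.float64(0.10743284882736633), np.float64(0.22817527162922902)]
side plate [0.4488 0.2204 0.006 ]
side plate [0.4779 0.1152 0.006 ]
side plate [0.6922 0.1733 0.006 ]
lens (array([0.6416, 0.2241, 0.0991]), np.float64(0.003164058277737503))
stamp knob (array([0.4257, 0.3313, 0.0528]), np.float64(0.00014789547150265565))
org [0.7289 0.0361 0.075 ]
org [ 0.7318 -0.1535  0.075 ]
org [ 0.5505 -0.1605  0.075 ]
org [0.5478 0.0322 0.075 ]
drawer rim [0.5477 0.0106 0.053 ]
drawer rim [ 0.556 -0.152  0.053]
drawer rim [ 0.4366 -0.1521  0.053 ]
drawer rim [0.4308 0.0072 0.053 ]
org s [0.5472 0.0263 0.075 ]
org s [0.7366 0.0227 0.075 ]
org s [ 0.5503 -0.134   0.075 ]
```

Run:
```python
import cv2
a=cv2.imread("pics/top0.png")[110:290,365:475]; b=cv2.imread("pics/side0.png")[270:420,270:500]
cv2.imwrite("pics/topo.png",cv2.resize(a,None,fx=3,fy=3,interpolation=cv2.INTER_CUBIC))
cv2.imwrite("pics/sideo.png",cv2.resize(b,None,fx=3,fy=3,interpolation=cv2.INTER_CUBIC))
```

```text
(no output)
```

View pics/topo.png

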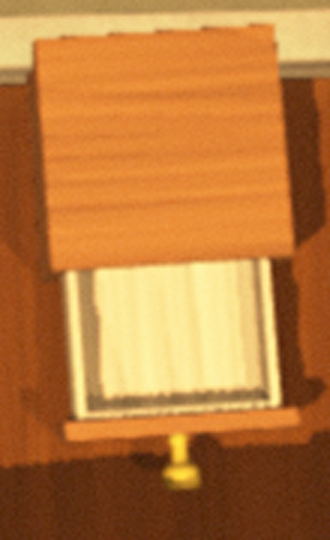

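View pics/sideo.png

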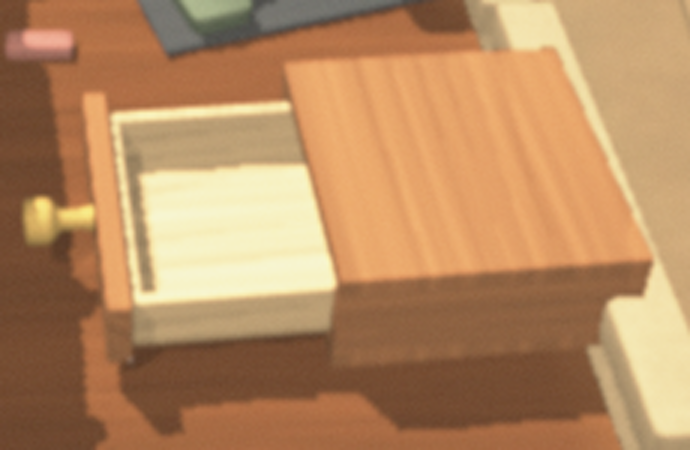

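Run:
```python
from h import *
t=lambda x,y:(365+x/3,110+y/3)
s=lambda x,y:(270+x/3,270+y/3)
P=[onz("top",t(*c),.075) for c in[(35,40),(273,25),(294,250),(50,270)]]
print(np.array(P)); 
S=[onz("side",s(*c),.075) for c in[(287,62),(555,50),(650,262),(337,285)]]
print("side front-left, back-left, back-right, front-right",np.array(S))
# drawer front panel outer top edge z=.062
print("panel top",[onz("top",t(*c),.058) for c in[(66,428),(298,412)]])
print("panel side",[onz("side",s(*c),.058) for c in[(93,95),(118,308)]])
st=env.read_state();M=R.from_rotvec(st["ee_rot"]).as_matrix();print(M)
```

```text
[[ 0.7257  0.0346  0.075 ]
 [ 0.7334 -0.1535  0.075 ]
 [ 0.5543 -0.163   0.075 ]
 [ 0.543   0.0284  0.075 ]]
side front-left, back-left, back-right, front-right [[ 0.5463  0.0243  0.075 ]
 [ 0.7276  0.0273  0.075 ]
 [ 0.733  -0.161   0.075 ]
 [ 0.549  -0.1682  0.075 ]]
panel top [array([0.4198, 0.0176, 0.058 ]), array([ 0.4281, -0.1655,  0.058 ])]
panel side [array([0.4175, 0.0174, 0.058 ]), array([ 0.4247, -0.1635,  0.058 ])]
[[-0.0004 -0.3447 -0.9387]
 [-0.0014 -0.9387  0.3447]
 [-1.      0.0015 -0.0001]]
```

```bash
python3 -m handwheel '[0,0.337,-0.417,-36.5,0,0, 0,0.337,-0.417,-36.5,0,0, 0,0.337,-0.417,-36.5,0,0, 0,0.337,-0.417,-36.5,0,0, 0,0.337,-0.417,-36.5,0,0, 0,0.337,-0.417,-36.5,0,0, 0,0.337,-0.417,-36.5,0,0, 0,0.337,-0.417,-36.5,0,0, 0,0.337,-0.417,-36.5,0,0, 0,0.337,-0.417,-36.5,0,0]' -1
```

```text
t: 0.93
position: [0.447, 0.2741, 0.2265]
ee_rot: [2.068, 0.297, -2.068]
wrist_force: [0.9, 0.5, -0.3]
grip_width: 1.002
```

```bash
cat >> h.py <<'E'
def delta(p,Rt=None,base=None):
    s=env.read_state();M=R.from_rotvec(s["ee_rot"]).as_matrix()
    d=M.T@(np.asarray(p)-s["position"]);r=np.zeros(3) if Rt is None else R.from_matrix(M.T@Rt).as_rotvec(degrees=True)
    print("pos",s["position"],"shift",d,"turn",r,"yawjaw",np.degrees(np.arctan2(M[1,1],M[0,1])),"q",s["joint_positions"])
E
python3 -c "
from h import *
delta([.508,.173,.12])"
python3 -c "
from h import *
env.capture"
```

```text
pos [0.447  0.2741 0.2265] shift [ 0.1065  0.1142 -0.0301] turn [0. 0. 0.] yawjaw -73.63604508734818 q [ 0.9245  0.1101 -0.3173 -0.0001 -1.1435  0.9319]
```

```bash
python3 -m handwheel '[0.0355,0.038,-0.01,0,0,0, 0.071,0.076,-0.02,0,0,0, 0.1065,0.114,-0.03,0,0,0, 0.13,0.114,-0.03,0,0,0, 0.156,0.114,-0.03,0,0,0, 0.156,0.114,-0.03,0,0,0, 0.156,0.114,-0.03,0,0,0]'
python3 - <<'E'
from h import *
delta([.508,.173,.01])
for n in("top","side"): cv2.imwrite(f"pics/{n}1.png",env.capture(n)[:,:,::-1])
a=cv2.imread("pics/top1.png")[140:320,180:400]; b=cv2.imread("pics/side1.png")[170:320,220:430]
cv2.imwrite("pics/top1z.png",cv2.resize(a,None,fx=3.4,fy=3.3,interpolation=cv2.INTER_CUBIC))
cv2.imwrite("pics/side1z.png",cv2.resize(b,None,fx=3.5,fy=3.5,interpolation=cv2.INTER_CUBIC))
E
```

```text
t: 1.52
position: [0.5065, 0.1739, 0.0694]
ee_rot: [2.064, 0.293, -2.072]
wrist_force: [-0.2, 0.6, 1.4]
grip_width: 1.0
pos [0.5065 0.1739 0.0694] shift [ 0.0594  0.0012 -0.0014] turn [0. 0. 0.] yawjaw -73.71497071632072 q [ 0.6971  0.2927 -0.4915  0.0002 -0.7915  1.1578]
```

View pics/top1z.png

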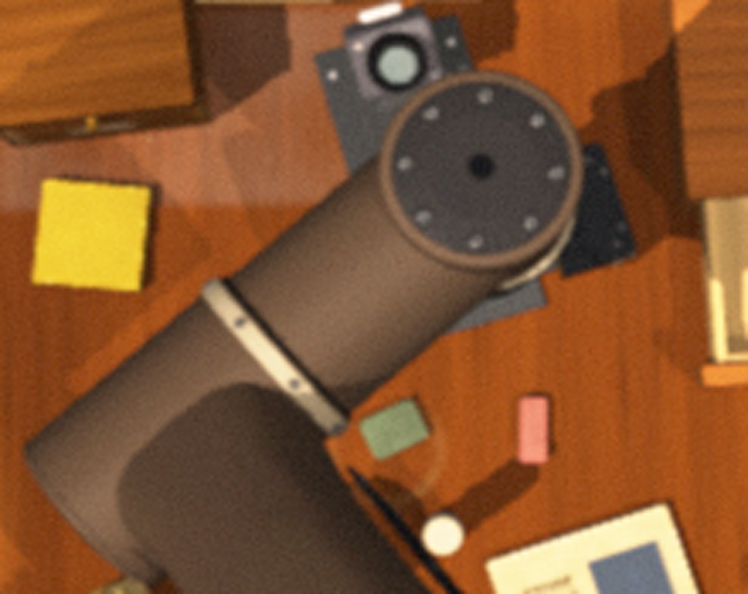

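View pics/side1z.png

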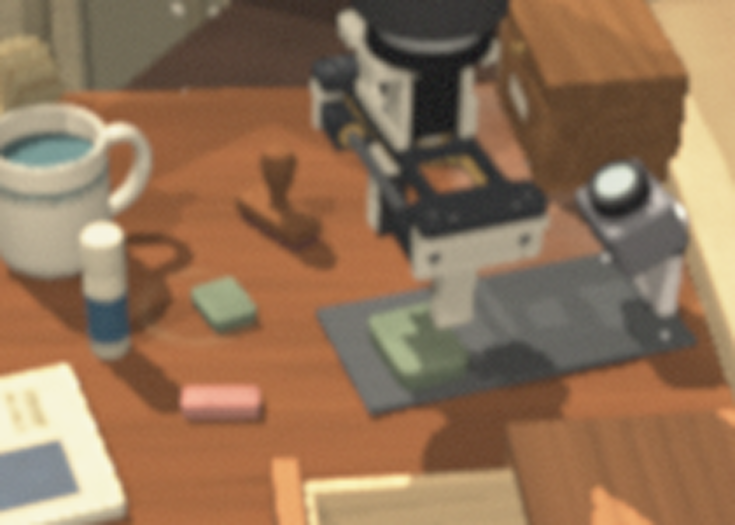

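Run:
```python
from h import *
a=np.radians(16.5);X=np.array([np.cos(a),np.sin(a),0]);Y=np.array([-X[1],X[0],0])
im=cv2.imread("pics/side1.png");im=cv2.resize(im[225:300,290:400],None,fx=7,fy=7,interpolation=cv2.INTER_CUBIC)
for z in(.006,.022):
    q=np.array([(proj("side",np.array([.508,.173,z])+sx*.024*X+sy*.032*Y)-[290,225]+.5)*7 for sx,sy in((1,1),(1,-1),(-1,-1),(-1,1))]).astype(int)
    cv2.polylines(im,[q],True,(0,0,255),1)
cv2.imwrite("pics/ov.png",im)
```

```text
(no output)
```

View pics/ov.png

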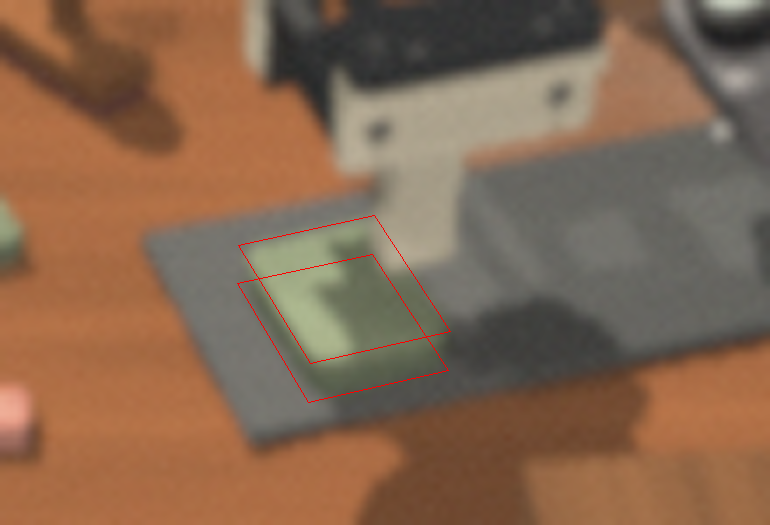

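The side view agrees with the top measurement of the tin to about 2 mm. The near finger clears the tin edge, so I'll descend and grip.

```bash
python3 -m handwheel '[0.02,0.001,-0.001,0,0,0, 0.04,0.001,-0.001,0,0,0, 0.052,0.001,-0.001,0,0,0, 0.059,0.001,-0.001,0,0,0, 0.059,0.001,-0.001,0,0,0, 0.059,0.001,-0.001,0,0,0]'; python3 -m handwheel '[0,0,0,0,0,0, 0,0,0,0,0,0, 0,0,0,0,0,0, 0,0,0,0,0,0, 0,0,0,0,0,0, 0,0,0,0,0,0, 0,0,0,0,0,0, 0,0,0,0,0,0]' 1 15
```

```text
t: 2.12
position: [0.5095, 0.1757, 0.0131]
ee_rot: [2.07, 0.299, -2.066]
wrist_force: [1.3, 0.3, -0.2]
grip_width: 0.998
t: 2.78
position: [0.5089, 0.1746, 0.012]
ee_rot: [2.069, 0.297, -2.068]
wrist_force: [-1.8, -0.3, 5.8]
grip_width: 0.724
```

```bash
python3 -m handwheel '[-0.015,0,0,0,0,0, -0.04,0,0,0,0,0, -0.07,0,0,0,0,0, -0.1,0,0,0,0,0, -0.12,0,0,0,0,0, -0.12,0,0,0,0,0, -0.12,0,0,0,0,0]'
python3 - <<'E'
from h import *
a=np.radians(-87.6)
delta([.49,-.072,.13],np.stack([[0,0,-1],[np.cos(a),np.sin(a),0],np.cross([0,0,-1],[np.cos(a),np.sin(a),0])],1))
s=env.read_state();print(s["grip_width"],s["wrist_force"])
E
```

```text
t: 3.37
position: [0.5091, 0.1749, 0.1326]
ee_rot: [2.071, 0.298, -2.067]
wrist_force: [0.3, 0.7, -1.5]
grip_width: 0.725
pos [0.5091 0.1749 0.1326] shift [0.0021 0.2315 0.0877] turn [13.929  -0.122   0.0865] yawjaw -73.6709290478297 q [ 0.695   0.2167 -0.4202 -0.0003 -0.9313  1.1609]
0.7246220040978899 [ 0.2857  0.6779 -1.4533]
```

```bash
python3 -m handwheel '[0,0.026,0.01,1.5,0,0, 0,0.052,0.02,3,0,0, 0,0.078,0.03,5,0,0, 0,0.108,0.041,7,0,0, 0,0.138,0.052,9,0,0, 0,0.168,0.063,11,0,0, 0,0.195,0.074,12.5,0,0, 0,0.215,0.082,13.5,0,0, 0,0.227,0.086,14,0,0, 0,0.2315,0.088,14,0,0]';python3 -m handwheel '[0.02,0,0,0,0,0, 0.04,0,0,0,0,0, 0.055,0,0,0,0,0, 0.065,0,0,0,0,0, 0.065,0,0,0,0,0, 0.065,0,0,0,0,0]'
python3 - <<'E'
from h import *
delta([.49,-.072,.028])
s=env.read_state();print(s["grip_width"],s["wrist_force"])
for n in("top","side"): cv2.imwrite(f"pics/{n}2.png",env.capture(n)[:,:,::-1])
b=cv2.imread("pics/side2.png")[220:400,230:490]
cv2.imwrite("pics/side2z.png",cv2.resize(b,None,fx=3,fy=3,interpolation=cv2.INTER_CUBIC))
E
```

```text
t: 4.2
position: [0.488, -0.0743, 0.13]
ee_rot: [2.199, 0.042, -2.205]
wrist_force: [0.2, 0.2, -1.3]
grip_width: 0.725
t: 4.7
position: [0.4886, -0.0723, 0.0655]
ee_rot: [2.197, 0.045, -2.203]
wrist_force: [0.5, -0.2, -0.5]
grip_width: 0.722
pos [ 0.4886 -0.0723  0.0655] shift [ 0.0375 -0.0003 -0.0015] turn [0. 0. 0.] yawjaw -87.62663826295513 q [ 0.2519  0.2368 -0.5866 -0.0001 -0.7502  1.3604]
0.7217274885025905 [ 0.4757 -0.1984 -0.5   ]
```

View pics/side2z.png

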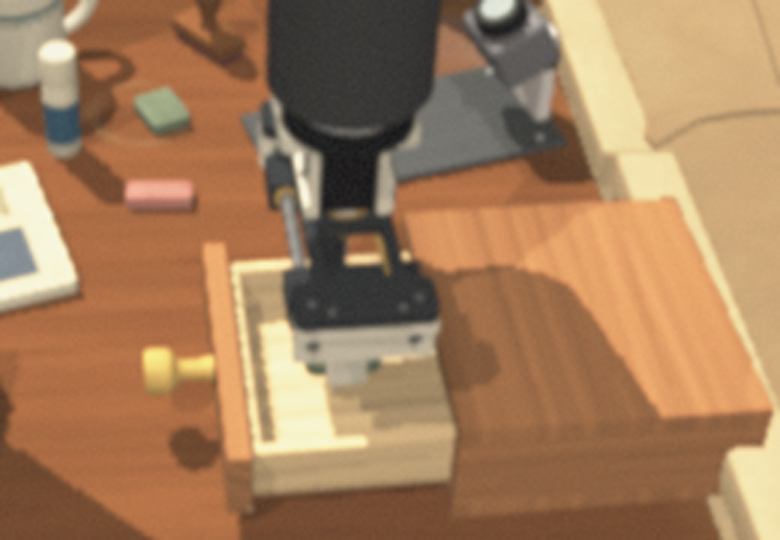

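View pics/top2.png

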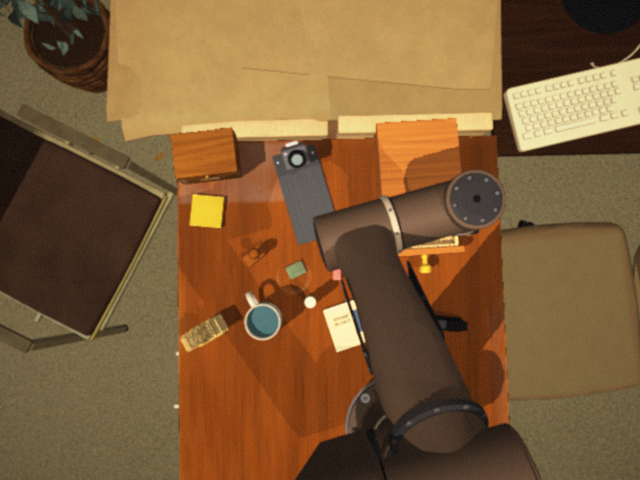

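The tin is centred over the open drawer. The stamp shows clearly at top (253,252). I'll lower gently.

```bash
python3 -m handwheel '[0.015,0,-0.001,0,0,0, 0.027,0,-0.001,0,0,0, 0.032,0,-0.001,0,0,0, 0.034,0,-0.001,0,0,0, 0.035,0,-0.001,0,0,0, 0.035,0,-0.001,0,0,0]'; python3 -m handwheel '[0.001,0,0,0,0,0, 0.002,0,0,0,0,0, 0.002,0,0,0,0,0, 0.002,0,0,0,0,0]'
```

```text
t: 5.3
position: [0.4908, -0.0723, 0.0321]
ee_rot: [2.201, 0.045, -2.2]
wrist_force: [-0.2, -0.4, -0.7]
grip_width: 0.724
t: 5.63
position: [0.4905, -0.0724, 0.0298]
ee_rot: [2.201, 0.045, -2.2]
wrist_force: [-0.2, 0.1, -1.0]
grip_width: 0.73
```

```bash
for i in 1 2; do python3 -m handwheel '[0.001,0,0,0,0,0, 0.001,0,0,0,0,0, 0.001,0,0,0,0,0]'; done
```

```text
t: 5.88
position: [0.4904, -0.0724, 0.0285]
ee_rot: [2.201, 0.045, -2.201]
wrist_force: [0.2, 0.9, -0.5]
grip_width: 0.725
t: 6.13
position: [0.4911, -0.0723, 0.028]
ee_rot: [2.202, 0.045, -2.199]
wrist_force: [0.3, -0.6, 4.5]
grip_width: 0.722
```

```bash
python3 -m handwheel '[0,0,0,0,0,0, 0,0,0,0,0,0, 0,0,0,0,0,0, 0,0,0,0,0,0]' -0.75; python3 -m handwheel '[-0.01,0,0,0,0,0, -0.025,0,0,0,0,0, -0.05,0,0,0,0,0, -0.08,0,0,0,0,0, -0.11,0,0,0,0,0, -0.14,0,0,0,0,0, -0.16,0,0,0,0,0, -0.16,0,0,0,0,0, -0.16,0,0,0,0,0]'
python3 - <<'E'
from h import *
for n in("top","side"): cv2.imwrite(f"pics/{n}3.png",env.capture(n)[:,:,::-1])
a=cv2.imread("pics/top3.png")[190:330,190:350]; b=cv2.imread("pics/side3.png")[170:400,220:490]
cv2.imwrite("pics/top3z.png",cv2.resize(a,None,fx=4,fy=4,interpolation=cv2.INTER_CUBIC))
cv2.imwrite("pics/side3z.png",cv2.resize(b,None,fx=2.6,fy=2.6,interpolation=cv2.INTER_CUBIC))
E
```

```text
t: 6.47
position: [0.4901, -0.0724, 0.0273]
ee_rot: [2.2, 0.045, -2.201]
wrist_force: [-0.1, 0.5, -0.1]
grip_width: 0.87
t: 7.22
position: [0.4909, -0.0722, 0.1886]
ee_rot: [2.204, 0.046, -2.198]
wrist_force: [-0.1, -0.4, -0.2]
grip_width: 0.876
```

View pics/top3z.png

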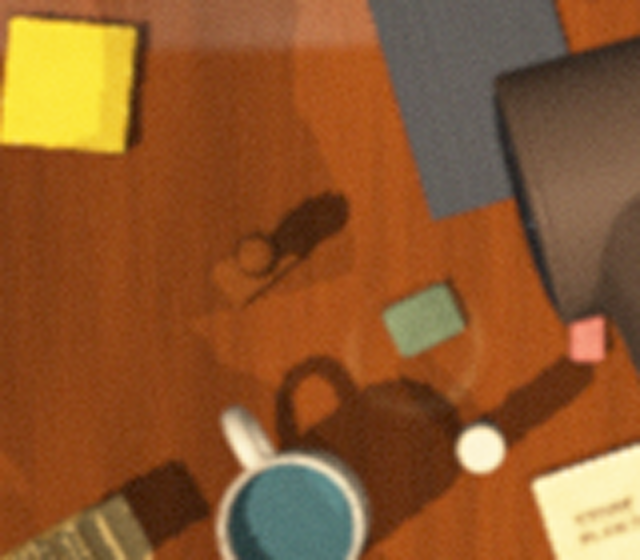

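View pics/side3z.png

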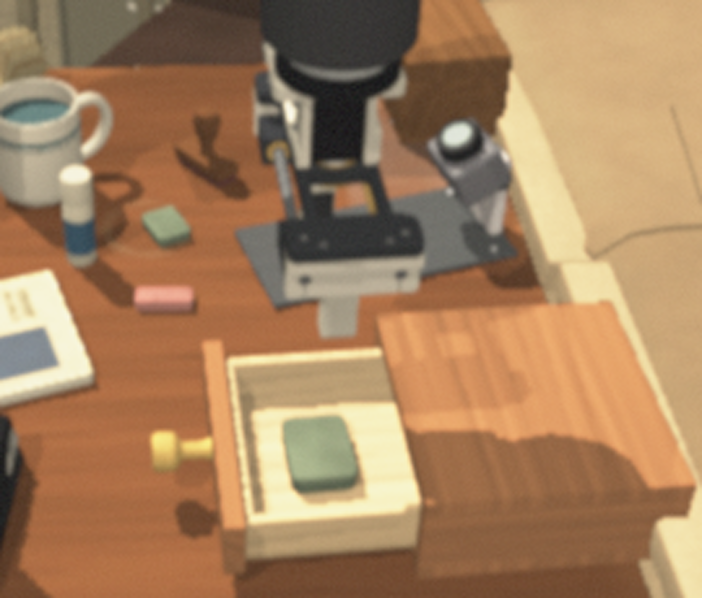

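The tin lies flat in the middle of the open drawer, at about (320,453) in the crop. Next I'll measure the stamp.

Run:
```python
import cv2,numpy as np
a=cv2.imread("pics/top3.png")[232:277,230:285]; b=cv2.imread("pics/side3.png")[205:250,280:335];c=cv2.imread("pics/side1.png")[205:250,280:335]
f=lambda i:cv2.convertScaleAbs(cv2.resize(i,None,fx=7,fy=7,interpolation=cv2.INTER_CUBIC),alpha=1.7)
cv2.imwrite("pics/stz.png",np.hstack([f(a),f(b)]));cv2.imwrite("pics/stz2.png",f(c))
```

```text
(no output)
```

View pics/stz.png

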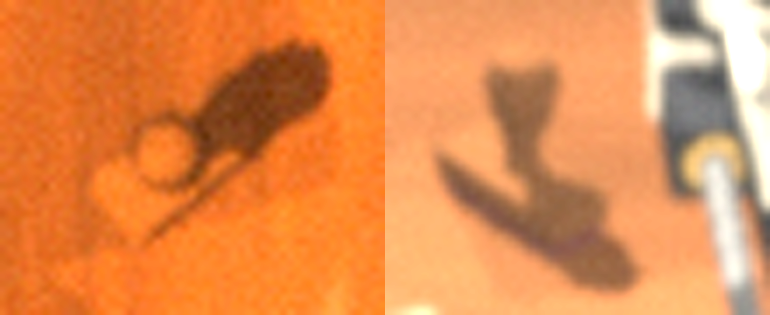

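View pics/stz2.png

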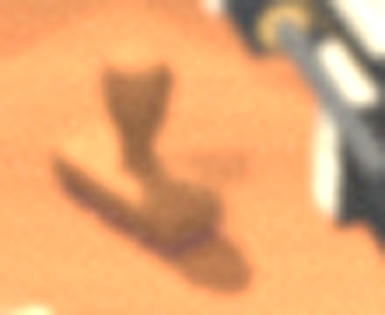

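Run:
```python
from h import *
s=lambda x,y:(280+x/7,205+y/7); t=lambda x,y:(230+x/7,232+y/7)
A,B,C=[onz("side",s(*p),.002) for p in((62,188),(182,250),(214,232))]
print(A,B,C,np.linalg.norm(A-B),np.degrees(np.arctan2(*(A-B)[1::-1])),np.linalg.norm(B-C),np.degrees(np.arctan2(*(C-B)[1::-1])))
A2,B2=[onz("side",s(*p),.018) for p in((53,155),(160,222))];print("top edge L",A2,B2)
l,b=[onz("top",t(*p),.018) for p in((92,190),(150,243))];print(l,b,np.linalg.norm(l-b),np.degrees(np.arctan2(*(l-b)[1::-1])))
e=onz("top",t(235,168),.018);print("long",e,np.degrees(np.arctan2(*(b-e)[1::-1])))
print("knob",onz("top",t(166,152),.069),tri(t(166,152),s(138,73)))
m=cv2.imread("pics/top3.png");print("mug c",onz("top",(190+293/4,190+515/4),.094),"handle",onz("top",(190+235/4,190+415/4),.07))
```

```text
[0.3992 0.3396 0.002 ] [0.4404 0.2997 0.002 ] [0.4522 0.31   0.002 ] 0.057328553318532934 135.9053435058273 0.015639833327163778 41.141394032242324
top edge L [0.3963 0.3373 0.018 ] [0.4325 0.2946 0.018 ]
[0.4134 0.3622 0.018 ] [0.3945 0.3424 0.018 ] 0.027323561221811853 46.46859609952003
long [0.4198 0.3125 0.018 ] 130.22658904692727
knob [0.4242 0.3311 0.069 ] (array([0.4256, 0.3325, 0.055 ]), np.float64(0.001891288281372911))
mug c [0.2746 0.3092 0.094 ] handle [0.3313 0.3441 0.07  ]
```

Run:
```python
from h import *
a=np.radians(-136);y=np.array([np.cos(a),np.sin(a),0])
delta([.425,.3305,.169],np.stack([[0,0,-1],y,np.cross([0,0,-1],y)],1))
```

```text
pos [ 0.4896 -0.0724  0.1867] shift [ 0.0179 -0.4052  0.0482] turn [48.3275  0.0748 -0.0204] yawjaw -87.67246307198504 q [ 0.2507  0.0933 -0.4331 -0.0005 -1.0456  1.361 ]
```

```bash
python3 -m handwheel '[0,-0.03,0.004,4,0,0, 0,-0.065,0.008,9,0,0, 0,-0.1,0.012,14,0,0, 0,-0.135,0.016,19,0,0, 0,-0.17,0.02,24,0,0, 0,-0.205,0.024,29,0,0, 0,-0.24,0.028,34,0,0, 0,-0.275,0.033,38,0,0, 0,-0.31,0.037,42,0,0, 0,-0.345,0.041,45,0,0]' -1; python3 -m handwheel '[0,-0.019,0.022,1.5,0,0, 0,-0.019,0.022,1.5,0,0]' >/dev/null
python3 - <<'E'
from h import *
a=np.radians(-136);y=np.array([np.cos(a),np.sin(a),0])
delta([.425,.3305,.15],np.stack([[0,0,-1],y,np.cross([0,0,-1],y)],1))
E
```

```text
t: 8.15
position: [0.4341, 0.2717, 0.1861]
ee_rot: [-1.784, 0.703, 1.786]
wrist_force: [1.9, -1.1, 0.8]
grip_width: 0.999
pos [0.4313 0.3034 0.1858] shift [ 0.0358 -0.0151  0.0234] turn [ 1.9217 -0.0242 -0.1045] yawjaw -134.0783335023474 q [ 0.9853  0.149  -0.3698  0.0001 -1.0538 -0.1838]
```

```bash
python3 -m handwheel '[0.015,-0.007,0.012,1,0,0, 0.03,-0.015,0.0235,2,0,0, 0.05,-0.015,0.0235,2,0,0, 0.066,-0.015,0.0235,2,0,0, 0.066,-0.015,0.0235,2,0,0, 0.066,-0.015,0.0235,2,0,0]'
python3 - <<'E'
from h import *
delta([.425,.3305,.032])
cv2.imwrite(f"pics/side4.png",env.capture("side")[:,:,::-1])
b=cv2.imread("pics/side4.png")[130:290,220:420]
cv2.imwrite("pics/side4z.png",cv2.resize(b,None,fx=3.5,fy=3.5,interpolation=cv2.INTER_CUBIC))
E
```

```text
t: 8.82
position: [0.425, 0.3255, 0.12]
ee_rot: [-1.747, 0.749, 1.749]
wrist_force: [0.7, -0.0, 0.2]
grip_width: 1.001
pos [0.425  0.3255 0.12  ] shift [ 0.088  -0.0038  0.0037] turn [0. 0. 0.] yawjaw -136.14927572934855 q [ 1.0201  0.2296 -0.4367  0.     -0.9087 -0.2547]
```

View pics/side4z.png

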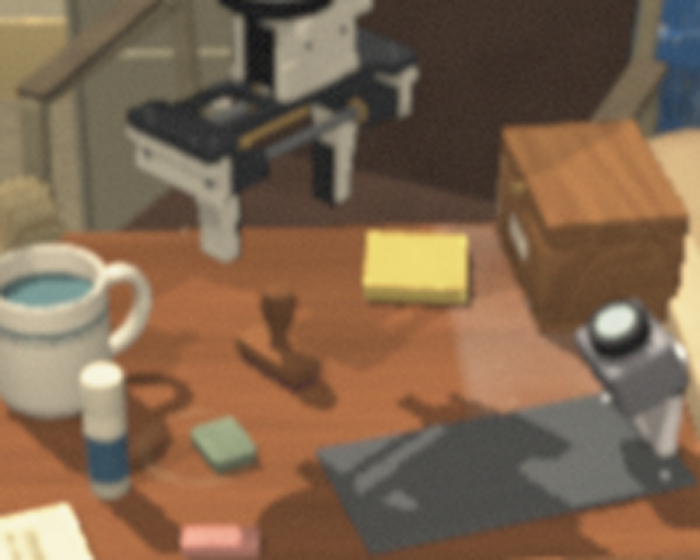

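```bash
python3 -m handwheel '[0.02,-0.004,0.004,0,0,0, 0.045,-0.004,0.004,0,0,0, 0.065,-0.004,0.004,0,0,0, 0.08,-0.004,0.004,0,0,0, 0.088,-0.004,0.004,0,0,0, 0.088,-0.004,0.004,0,0,0, 0.088,-0.004,0.004,0,0,0]'
python3 - <<'E'
from h import *
delta([.425,.3305,.032])
cv2.imwrite(f"pics/side5.png",env.capture("side")[:,:,::-1])
b=cv2.imread("pics/side5.png")[170:270,240:360]
cv2.imwrite("pics/side5z.png",cv2.resize(b,None,fx=6,fy=6,interpolation=cv2.INTER_CUBIC))
E
```

```text
t: 9.45
position: [0.4262, 0.3327, 0.0344]
ee_rot: [-1.747, 0.744, 1.746]
wrist_force: [0.1, -0.1, 0.1]
grip_width: 1.001
pos [0.4262 0.3327 0.0344] shift [ 0.0024  0.0024 -0.0007] turn [0. 0. 0.] yawjaw -136.1482554938476 q [ 1.0256  0.3459 -0.5178  0.0005 -0.7065 -0.2606]
```

View pics/side5z.png

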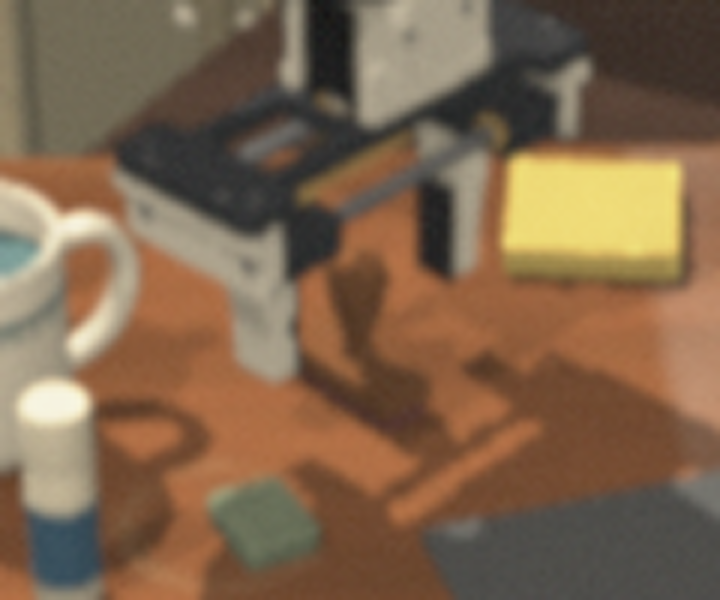

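The stamp sits between the open fingers, with the knob at about (355,290) in the crop. Closing.

```bash
python3 -m handwheel '[0.002,0,0,0,0,0, 0.002,0,0,0,0,0, 0.002,0,0,0,0,0, 0.002,0,0,0,0,0, 0.002,0,0,0,0,0, 0.002,0,0,0,0,0, 0.002,0,0,0,0,0, 0.002,0,0,0,0,0, 0.002,0,0,0,0,0, 0.002,0,0,0,0,0]' 1 30;  python3 -m handwheel '[0,0,0,0,0,0, 0,0,0,0,0,0, 0,0,0,0,0,0]'
```

```text
t: 10.33
position: [0.4257, 0.3323, 0.0315]
ee_rot: [-1.747, 0.744, 1.747]
wrist_force: [0.4, -0.2, 0.1]
grip_width: 0.303
t: 10.58
position: [0.4256, 0.3322, 0.0315]
ee_rot: [-1.747, 0.745, 1.747]
wrist_force: [-1.2, -0.7, 0.3]
grip_width: 0.282
```

```bash
python3 -m handwheel '[-0.01,0,0,0,0,0, -0.03,0,0,0,0,0, -0.06,0,0,0,0,0, -0.09,0,0,0,0,0, -0.12,0,0,0,0,0, -0.15,0,0,0,0,0, -0.18,0,0,0,0,0, -0.2,0,0,0,0,0, -0.21,0,0,0,0,0, -0.21,0,0,0,0,0]'
python3 - <<'E'
from h import *
cv2.imwrite(f"pics/side6.png",env.capture("side")[:,:,::-1]);cv2.imwrite(f"pics/top6.png",env.capture("top")[:,:,::-1])
b=cv2.imread("pics/side6.png")[90:240,230:400]
cv2.imwrite("pics/side6z.png",cv2.resize(b,None,fx=4,fy=4,interpolation=cv2.INTER_CUBIC))
L=np.array([.641,.221,.105]);a=.45;w=np.radians(15.1);f=np.array([np.cos(w),np.sin(w),0]);z=-np.sin(a)*f+[0,0,np.cos(a)]
x=np.cos(a)*f+np.array([0,0,np.sin(a)])
o=L+.1*z; tcp=o+.032*z; print(z,"stamp o",o,"tcp",tcp)
# current jaw -136 vs stamp x 44 -> tool y = -x
T=np.stack([-z,-x,np.cross(-z,-x)],1); delta(tcp,T); print(env.read_state()["grip_width"])
E
```

```text
t: 11.42
position: [0.4264, 0.3331, 0.2444]
ee_rot: [-1.746, 0.739, 1.744]
wrist_force: [0.0, 0.6, -1.0]
grip_width: 0.284
[-0.4199 -0.1133  0.9004] stamp o [0.599  0.2097 0.195 ] tcp [0.5856 0.206  0.2239]
pos [0.4252 0.3319 0.2407] shift [ 0.0167 -0.0285 -0.2019] turn [ 28.2361   6.4751 -25.294 ] yawjaw -136.17169858488316 q [ 1.0259  0.1267 -0.2643 -0.0007 -1.1805 -0.2607]
0.2810001063946152
```

View pics/side6z.png

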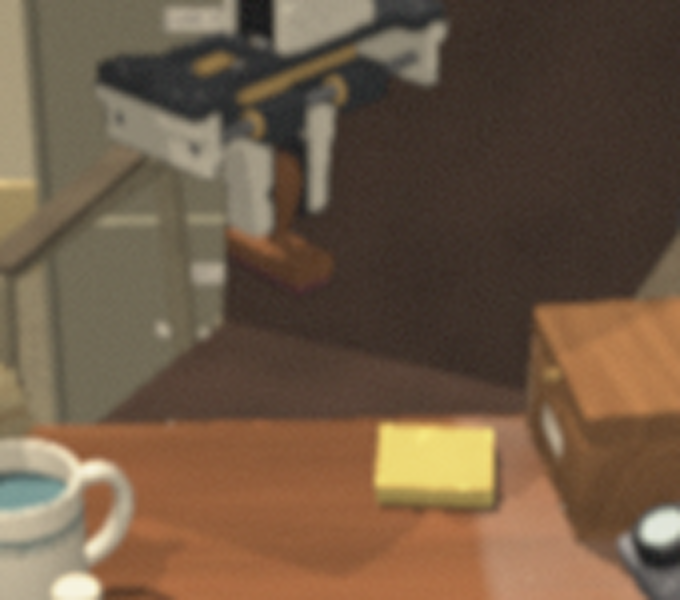

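The stamp hangs upright in the grip. Next I'll move it to the lens pose.

```bash
python3 -m handwheel '[0.001,-0.001,-0.01,1.4,0.3,-1.3, 0.003,-0.004,-0.03,4.2,1,-3.8, 0.005,-0.008,-0.056,7.8,1.8,-7, 0.007,-0.012,-0.084,11.8,2.7,-10.6, 0.009,-0.016,-0.112,15.7,3.6,-14, 0.012,-0.02,-0.14,19.6,4.5,-17.5, 0.014,-0.023,-0.164,23,5.3,-20.6, 0.015,-0.026,-0.184,25.7,5.9,-23, 0.016,-0.028,-0.197,27.5,6.3,-24.6, 0.0165,-0.0285,-0.202,28.2,6.5,-25.3]'; python3 -m handwheel '[0,0,0,0,0,0, 0,0,0,0,0,0, 0,0,0,0,0,0]'
python3 - <<'E'
from h import *
cv2.imwrite(f"pics/side7.png",env.capture("side")[:,:,::-1]);cv2.imwrite(f"pics/top7.png",env.capture("top")[:,:,::-1])
b=cv2.imread("pics/side7.png")[110:280,310:480]
cv2.imwrite("pics/side7z.png",cv2.resize(b,None,fx=3.5,fy=3.5,interpolation=cv2.INTER_CUBIC))
L=np.array([.641,.221,.105]);a=.45;w=np.radians(15.1);f=np.array([np.cos(w),np.sin(w),0]);z=-np.sin(a)*f+[0,0,np.cos(a)]
x=np.cos(a)*f+np.array([0,0,np.sin(a)])
T=np.stack([-z,-x,np.cross(-z,-x)],1); delta(L+.132*z,T); print(env.read_state()["grip_width"])
E
```

```text
t: 12.35
position: [0.5852, 0.204, 0.2215]
ee_rot: [-1.526, 0.702, 1.07]
wrist_force: [0.9, -0.8, -0.2]
grip_width: 0.282
t: 12.6
position: [0.5858, 0.2064, 0.2241]
ee_rot: [-1.528, 0.697, 1.072]
wrist_force: [-0.1, 0.5, 0.1]
grip_width: 0.278
pos [0.5861 0.2069 0.2248] shift [ 0.0006  0.0011 -0.0007] turn [0.0966 0.0121 0.0373] yawjaw -164.79271392153373 q [ 0.7568  0.0258 -0.6692  0.4331 -0.5132 -0.8319]
0.28351357187460685
```

View pics/side7z.png

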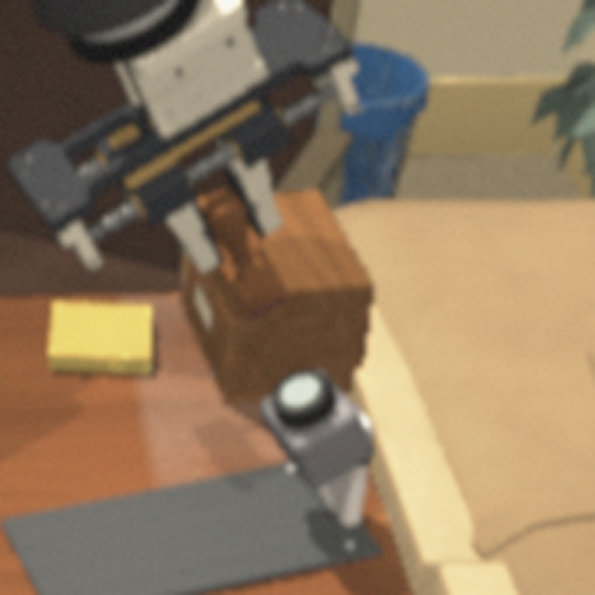

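View pics/top7.png

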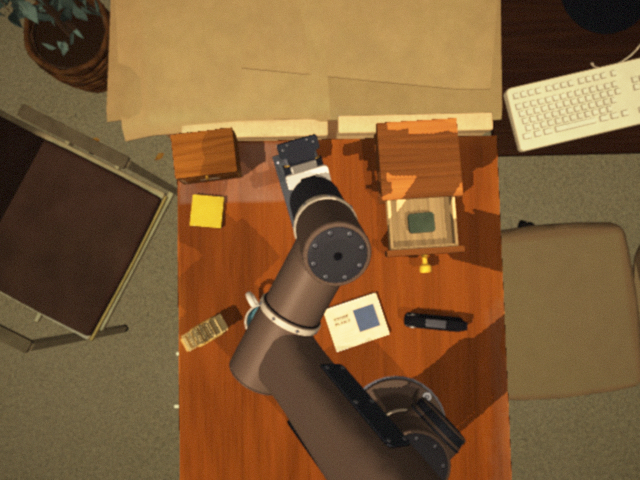

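Run:
```python
from h import *
L=np.array([.641,.221,.105]);a=.45;w=np.radians(15.1);f=np.array([np.cos(w),np.sin(w),0]);z=-np.sin(a)*f+[0,0,np.cos(a)]
x=np.cos(a)*f+np.array([0,0,np.sin(a)]);y=np.cross(z,x)
x0,y0,k=340,150,9
im=cv2.imread("pics/side7.png")[y0:y0+85,x0:x0+85];im=cv2.convertScaleAbs(cv2.resize(im,None,fx=k,fy=k,interpolation=cv2.INTER_CUBIC)[:600*9//9],alpha=1.5)
P=lambda p:tuple(((proj("side",p)-[x0,y0]+.5)*k).astype(int))
for h in(.1,.118):
    q=np.array([P(L+h*z+sx*.014*x+sy*.032*y) for sx,sy in((1,1),(1,-1),(-1,-1),(-1,1))]);cv2.polylines(im,[q],True,(0,0,255) if h==.1 else (0,255,0),1)
q=np.array([P(L+.021*(np.cos(t)*x+np.sin(t)*y)) for t in np.linspace(0,6.28,30)]);cv2.polylines(im,[q],True,(255,0,0),1)
cv2.imwrite("pics/ov7.png",im[:600])
cv2.imwrite("pics/ov7b.png",im[-600:])
```

```text
(no output)
```

View pics/ov7b.png

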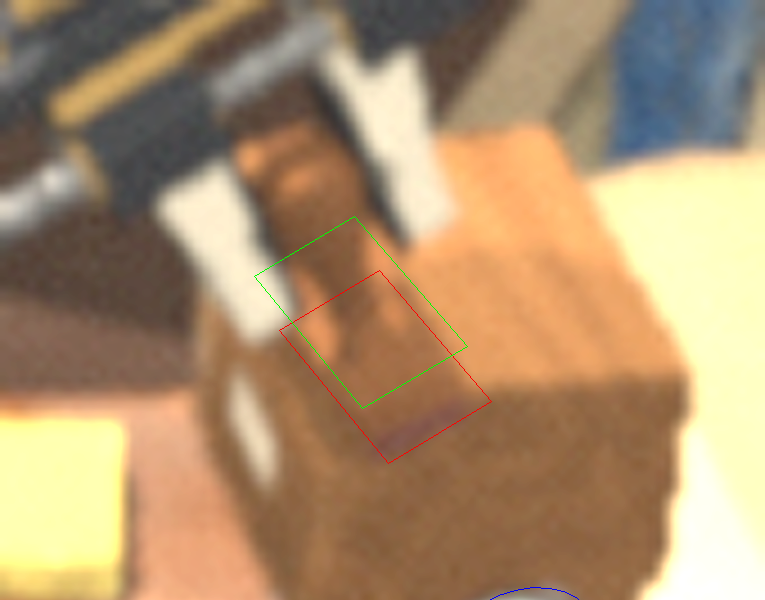

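The near rubber edge, at about (420,428) in the crop, falls within about 3 mm of the prediction. Its slope differs slightly, so I'll check the stamp's yaw in the hand using the earlier dark-background picture.

Run:
```python
from h import *
M=R.from_rotvec([-1.747,.744,1.747]).as_matrix();p=np.array([.4256,.3322,.2415])
zz=-M[:,0];xx=-M[:,1];yy=np.cross(zz,xx);o=p-.032*zz
x0,y0,k=280,125,11
raw=cv2.imread("pics/side6.png")[y0:y0+45,x0:x0+50];im=cv2.convertScaleAbs(cv2.resize(raw,None,fx=k,fy=k,interpolation=cv2.INTER_CUBIC),alpha=1.8);im0=im.copy()
P=lambda q:tuple(((proj("side",q)-[x0,y0]+.5)*k).astype(int))
for h,c in((0,(0,0,255)),(.018,(0,255,0))):
    cv2.polylines(im,[np.array([P(o+h*zz+sx*.014*xx+sy*.032*yy) for sx,sy in((1,1),(1,-1),(-1,-1),(-1,1))])],True,c,1)
cv2.imwrite("pics/ov6.png",im);cv2.imwrite("pics/ov6r.png",im0)
b=cv2.imread("pics/side7.png")[170:210,365:405];b=cv2.resize(b,None,fx=14,fy=14,interpolation=cv2.INTER_CUBIC);cv2.imwrite("pics/ov7c.png",cv2.createCLAHE(4,(2,2)).apply(b[:,:,1]))
```

```text
(no output)
```

View pics/ov6.png

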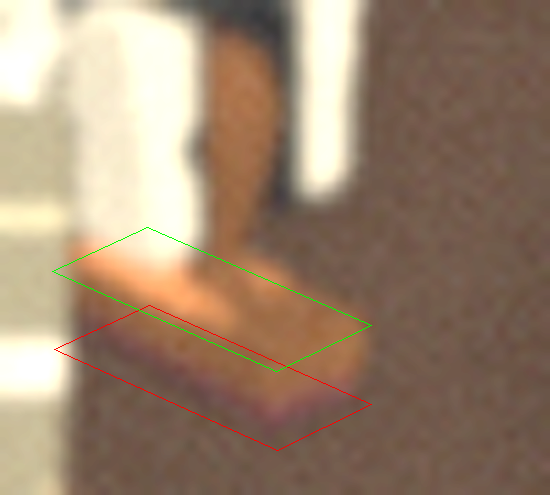

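View pics/ov6r.png

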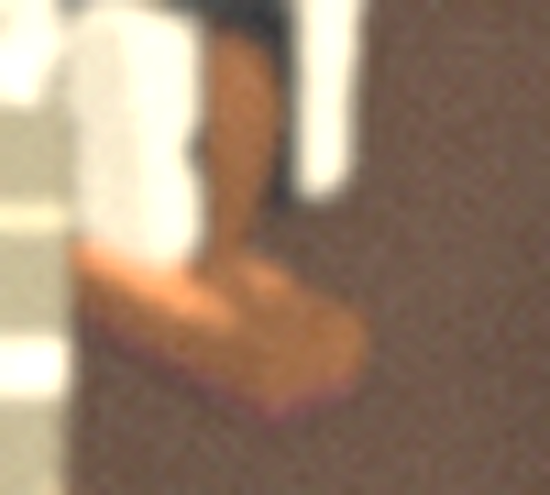

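View pics/ov7c.png

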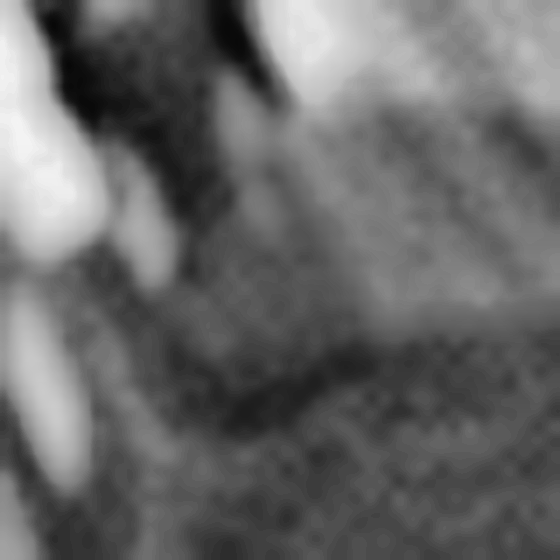

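Run:
```python
from h import *
s=lambda x,y:(280+x/11-.5,125+y/11-.5)
for zp in(.2095,.2145):
    A,B,C=[onz("side",s(*q),zp) for q in((88,318),(272,415),(355,385))]
    print(A,B,C,np.linalg.norm(A-B),np.degrees(np.arctan2(*(A-B)[1::-1])),np.linalg.norm(B-C),np.degrees(np.arctan2(*(C-B)[1::-1])))
```

```text
[0.4005 0.3598 0.2095] [0.4373 0.3149 0.2095] [0.455  0.3274 0.2095] 0.058003583496115986 129.36615119910593 0.021661071330900623 35.13640286242185
[0.4004 0.3499 0.2145] [0.4369 0.3054 0.2145] [0.4545 0.3178 0.2145] 0.0575081408928649 129.36615119910587 0.021476051424844114 35.136402862421626
```

The two base edges both say the stamp is about 5° clockwise of square in the hand, so I'll correct that and approach 3 mm.

```bash
python3 -m handwheel '[0.001,0,0,-1,0,0, 0.001,0,0,-2,0,0, 0.002,0,0,-3,0,0, 0.003,0,0,-4,0,0, 0.003,0,0,-5,0,0, 0.003,0,0,-5,0,0, 0.003,0,0,-5,0,0, 0.003,0,0,-5,0,0, 0.003,0,0,-5,0,0, 0.003,0,0,-5,0,0]'
python3 - <<'E'
from h import *
im7=env.capture("side")[:,:,::-1];cv2.imwrite("pics/side8.png",im7)
L=np.array([.641,.221,.105]);a=.45;w=np.radians(15.1);f=np.array([np.cos(w),np.sin(w),0]);z=-np.sin(a)*f+[0,0,np.cos(a)]
x=np.cos(a)*f+np.array([0,0,np.sin(a)]);y=np.cross(z,x)
x0,y0,k=350,165,9
im=cv2.convertScaleAbs(cv2.resize(im7[y0:y0+65,x0:x0+80],None,fx=k,fy=k,interpolation=cv2.INTER_CUBIC),alpha=1.6)
P=lambda p:tuple(((proj("side",p)-[x0,y0]+.5)*k).astype(int))
q=np.array([P(L+.1*z+sx*.014*x+sy*.032*y) for sx,sy in((1,1),(1,-1),(-1,-1),(-1,1))]);cv2.polylines(im,[q],True,(0,0,255),1)
q=np.array([P(L+.021*(np.cos(t)*x+np.sin(t)*y)) for t in np.linspace(0,6.28,30)]);cv2.polylines(im,[q],True,(255,0,0),1)
cv2.imwrite("pics/ov8.png",im)
s=env.read_state();print(s["t"],s["position"],s["qd"],s["grip_width"],s["wrist_force"])
E
```

```text
t: 13.53
position: [0.5875, 0.2067, 0.2224]
ee_rot: [-1.601, 0.657, 1.113]
wrist_force: [0.6, 0.4, -0.3]
grip_width: 0.282
13.5833 [0.5875 0.2067 0.2224] [-0.0001  0.0006 -0.0009  0.0003  0.0025  0.0028] 0.28189139812777453 [ 0.0422  0.4773 -0.5533]
```

View pics/ov8.png

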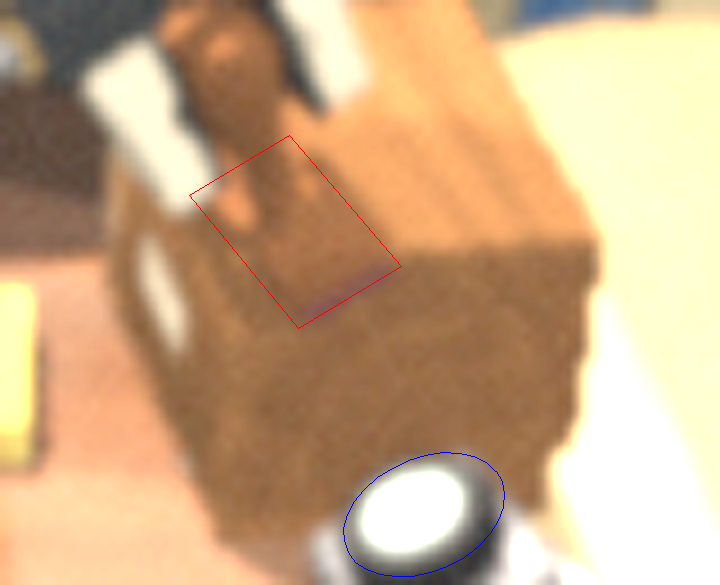

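View pics/side8.png

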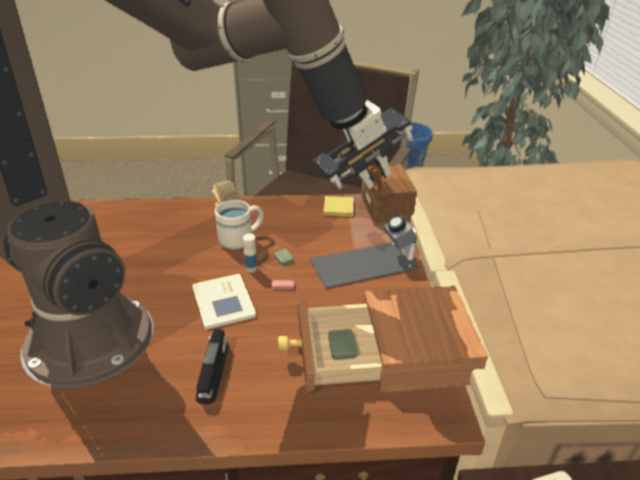

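The rubber edge is now parallel to the predicted outline and within about 2 mm of it. The tin is flat in the drawer and the bystanders haven't moved. Handing in.

```bash
python3 -c "
from bench import env
print(env.job_done())"
```

```text
the job is handed in; nothing more can be done
None
```

The job is handed in at about 13.6 s of the 54 s; `env.job_done()` reports no verdict.

- **Tin:** I moved it from the foot plate to the open drawer and set it down with a light touch, about 4.5 N at the wrist. The last pictures show it flat near the middle of the open part, clear of the fingers.
- **Stamp:** I gripped it by the knob at 30 N and held it before the tilted lens. At the last check the arm was still, with the opening steady at about 25 mm.

**Checks that disagreed:**
- **Yaw:** the side view showed the stamp about 5° off square in the gripper. I turned it back 5°, and its visible edge then ran parallel to the predicted outline, within about 2–3 mm.
- **Lens centre:** the two cameras and my estimate disagreed by about 2–5 mm. That is inside the 20 mm allowed.
- **Face centring:** the printing face itself was not directly visible. Its distance and centring come from the arm pose and that one edge.

The sticky pad, mug and eraser looked unmoved in the last picture.

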